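# Load the annealing chest behind its seized bolt

## Task

Put all the hub castings that lie on the bench (the flanged discs with a boss) into the steel annealing chest, standing upright on its floor. Its sliding lid is held by a cam lever and a rusted bolt: flip the lever away, work the bolt back and forth with short strokes until it runs and draw it fully back, and slide the lid fully open. When the hubs are in, slide the lid fully shut again and flip the lever back to lock it, leaving the bolt drawn back; the other things on the bench stay where they are.

Things in the scene. Friction and masses are not known exactly. Their poses are not given: they have to be found in the camera images.
- chest: fixed open-topped dark steel box, outside 150 (x) x 170 (y) x 50 mm high, walls and floor 5 mm; origin under its centre, on the bench. Bolt and lever stand before its -x side, which faces the robot roughly; the lid slides along its y. Two rails 50 mm high run on from its -y end to y = -259 mm to carry the open lid. The lever's post is at x = -123, y = -35 mm
- chest_in (a point): centre of the chest's inner floor (140 x 160 mm), 5 mm above the bench; axes as the chest's. There is room for four hubs in two rows of two, at about 34 mm in x and 38 mm in y from this point
- bolt (a joint): rusted bolt, m along the chest's -x (away from the box): about 0 at the start, range -0.0095 to 0.042 (fully drawn). Seized: it gives 1 to 8 mm either way, then stops dead; pulling harder is no help. Strokes to the stop, out and in by turns, each free it a little; on the 2nd to 5th outward one it runs. A stroke takes 6 to 15 N, slowly; when running 4 N
- bolt_handle (a point): on the axis of the bolt's upright round handle, 16 mm across, 104 mm above the bench; moves with the bolt. The handle's top is 22 mm higher; it is bare down to 70 mm. Under it lies the bolt's iron bed, 48 mm high, 105 x 96 mm (chest x from -205 to -100, y from 0 to 96 mm), with two keepers 70 mm high at chest x = -112 and -124 mm
- lever (a joint): angle in rad of the cam lever about its upright pivot: 0 locked (arm points to the chest's -y, along the chest's front), 1.3 fully open (arm points nearly to the chest's -x); grows clockwise seen from above; it stays where it is left, and takes about 4 N at the knob
- lever_knob (a point): upright round black knob at the end of the lever, 16 mm across: this point lies on its axis 96 mm above the bench, 20 mm below its top, 75 mm from the pivot; bare down to 70 mm above the bench. Moves on an arc with the lever
- lever_pivot (a point): point on the lever's vertical pivot axis, 90 mm above the bench (the pivot itself ends at 72 mm)
- lid (a joint): position in m of the sliding lid along the chest's -y: 0 shut, 0.16 fully open; it stays where it is left; about 4 N to slide. The locked lever and the bolt both block it
- lid_handle (a point): the lid's upright bar handle, 60 mm long along the chest's x, 14 mm thick along its y, in the middle of the lid: this point is at its centre 87 mm above the bench, 12 mm below its top; the lid's upper face is at 57 mm. Moves with the lid
- hub0: aluminium hub casting: a round flange 54 mm across and 9 mm thick with a plain round boss on top, 22 mm across, whose top is 43 mm above the underside; 0.13 to 0.25 kg; origin at the centre of the underside, z up. It may be absent
- hub1: aluminium hub casting: a round flange 54 mm across and 9 mm thick with a plain round boss on top, 22 mm across, whose top is 43 mm above the underside; 0.13 to 0.25 kg; origin at the centre of the underside, z up. It may be absent
- hub2: aluminium hub casting: a round flange 54 mm across and 9 mm thick with a plain round boss on top, 22 mm across, whose top is 43 mm above the underside; 0.13 to 0.25 kg; origin at the centre of the underside, z up. It may be absent
- hub3: aluminium hub casting: a round flange 54 mm across and 9 mm thick with a plain round boss on top, 22 mm across, whose top is 43 mm above the underside; 0.13 to 0.25 kg; origin at the centre of the underside, z up. It may be absent
- crucible: bystander: dark graphite crucible, 100 mm across the rim, 100 mm high; origin under its centre
- flask: bystander: grey drinking flask 66 mm across, 190 mm high; origin under its centre
- medal0: bystander: flat steel medal without a boss, 48 mm across, 10 mm thick; origin under its centre
- medal1: bystander: another such medal
- ingot: bystander: small brass ingot about 42 mm square, 30 mm high; origin under its centre
- bowl: bystander: little blue bowl 70 mm across, 35 mm high; origin under its centre
Mind the look-alikes: they are no part of the job. What is shaped like the hub3 but red is not meant. Leave any green look-alike of the hub0 alone.

How it is judged:
On the way, in this order (a step that is already met when the one before it is completed fails the run):
1. the bolt has been worked free and drawn back (35 mm or more) (value of joint bolt above 0.035 m), for 0.2 s.
2. the lid is open (140 mm or more) (value of joint lid above 0.14 m), for 0.2 s.
3. every hub stands upright on the chest's floor (x of hub0 in the frame of chest between -0.065 and 0.065 m and y of hub0 in the frame of chest between -0.075 and 0.075 m and z of hub0 in the frame of chest between 0 and 0.01 m and angle between each of hub0, hub1, hub2, hub3's own z axis and vertical below 0.2 rad and linear speed of each of hub0, hub1, hub2, hub3 below 0.03 m/s and x of hub1 in the frame of chest between -0.065 and 0.065 m and y of hub1 in the frame of chest between -0.075 and 0.075 m and z of hub1 in the frame of chest between 0 and 0.01 m and x of hub2 in the frame of chest between -0.065 and 0.065 m and y of hub2 in the frame of chest between -0.075 and 0.075 m and z of hub2 in the frame of chest between 0 and 0.01 m and x of hub3 in the frame of chest between -0.065 and 0.065 m and y of hub3 in the frame of chest between -0.075 and 0.075 m and z of hub3 in the frame of chest between 0 and 0.01 m), for 0.3 s.
At the end, for the whole second after the job is handed in: every hub present stands upright (within 0.2 rad) at rest on the floor inside the chest, the lid is shut within 6 mm, the lever is locked within 0.15 rad, and the bolt is drawn back 35 mm or more (all of step 3 and value of joint lid below 0.006 m and value of joint lever below 0.15 rad and value of joint bolt above 0.035 m and velocity of joint lid below 0.01 m/s and velocity of joint lever below 0.05 rad/s); the robot touches nothing.
It fails at once if another thing on the bench is shifted by more than 60 mm or tipped over (distance of any of crucible, flask, medal0, medal1, ingot, bowl from where it was at the start of the episode above 0.06 m or angle between any of crucible, flask, medal0, medal1, ingot, bowl's own z axis and vertical above 0.7 rad).
Of hub0, hub1, hub2, hub3 only 2 to 4 are there at a start; the rules pass over those that are not, and their reading is None.
At some moment in a run one of hub0, hub1, hub2, hub3 may be knocked a few centimetres aside while the robot is not near it.
It also fails if it takes over 210 s, if anything falls off the work surface, if the arm or the gripper's body presses on something with over 40 N, if the wrist force passes 120 N, or if a joint passes its speed limit or range.

## Robot

A 6-joint arm with a two-finger parallel gripper is mounted at the origin on the work surface. World frame = base frame: x ahead of the robot, y to its left, z up, the work surface at z = 0. Lengths are in m, angles in rad, forces in N, time in s.
With the tool pointing down it reaches from about 0.3 to 0.775 m from the base axis. Payload 14.6 kg.
Tool frame: the origin (TCP) lies midway between the tips of the shut fingers; the grasp point (between the pads) lies 19 mm behind it (ctrl.pinch_z is the distance from the TCP to the grasp point, in m); z points along the fingers, y is the line along which they close (so a half turn about z gives the same grasp; the last joint's range is limited). The gripper opens to 94 mm and grips with 3 to 60 N. Pads are 16 mm wide; open, the fingers measure 119 mm over their backs; the gripper's body (75 mm by 177 mm) begins 78 mm behind the grasp point.
Start: joints at [-1.337, 0.3, 1.521, -0, 1.321, -0.067], TCP at [0.163, -0.525, 0.205] pointing down, gripper open.
Joint ranges: [-3.03, 3.03], [-0.79, 2.21], [0.23, 2.52], [-1.04, 4.18], [0, 3.07], [-2.55, 2.55]. Speed limits (rad/s): [2.22, 2.22, 2.57, 3.14, 3.14, 3.14].

## Interface

Orientations are given as [roll, pitch, yaw] about the fixed x, y, z axes, in that order (R = Rz(yaw) Ry(pitch) Rx(roll)).
In Python, from station import ctrl gives the robot as it stands.
- The arm moves only by the tool jog_arm, never from a script. Its argument "motion" is a list of rows, each a list of 7 numbers: the shift along the tool's x, y, z in m, then the turn, a rotation vector about the tool's x, y, z in rad, then the opening, from -1 (shut) to 1 (fully open). In form: [[tx, ty, tz, rx, ry, rz, gripper], ...]. A call has 1 to 5 rows; each row shifts and turns the commanded pose from where the row before left it, along the tool's axes as they then stand; what a row does not reach is not made up. A row lasts 1/10 s, in which the tool goes at most 50 mm and 8.59 degrees, less where a joint would pass 70% of its speed; a pose out of reach is approached as far as the arm can. A call is refused whole if a number of a shift passes 0.05 or a number of a turn 0.15, either way. A call with a gripper value outside its range is refused whole. The fingers move at their own pace and stop on an object; "squeeze" is the grip in N (left out, the last holds). Time passes only in rows, so rows that do not move let the fingers close. It gives the time, the measured TCP pose, the force, the opening and the grip force at its end, in the units of the state.
- ctrl.get_obs(): the state, without advancing time (a new reading comes with each control period).
- ctrl.camera(name): name is "scene" or "top"; returns the picture (420x560x3 uint8, red, green, blue); there is no depth.
- ctrl.camera_model(name): a dict with "intrinsics" (3x3 intrinsics, pixels), "k1" (the pictures are not rectified: a ray, as slopes to the right and down, at radius r is drawn at 1 + k1 r^2 times it, then the intrinsics apply), "rvec" (rotation vector, rad) and "tvec" (3), from world to camera coordinates, as OpenCV has them. Camera axes: x right, y down, z forward; pixel columns grow to the right and rows downward; lengths in m; the calibration is good to about 2 mm. A picture is of the moment at which its call begins. camera_model takes no time and is no camera call.
- ctrl.hand_in(): hands the job in; it is judged then, once.
The state is a dict: "time_s": time; "qpos": joint angles; "joint_vel": joint speeds; "tau": joint torques, N m; "ee_pos": TCP position; "eef_rot": TCP orientation; "force": force on the tool from outside, world axes, zero at the start; "moment": the same for the moment, N m; "grip_width": finger opening in m; "grip_force": force on a finger pad.
Only numpy, scipy, OpenCV 4.12 (cv2) and the standard library are available. Lean on these libraries where they do the work, as an engineer would, in place of code of your own. Each camera call takes 0.05 s, during which the arm holds its last target. There are 200 camera calls.

## Working session

There is one attempt and no reset: what is moved stays moved. The work goes in short steps, Python scripts to look and compute and a tool call to move; the robot and the scene stay as the last step left them, time stands still between calls to the robot, and variables do not carry over. Pictures are saved under pics/ and viewed, at most 14 in all, crops included, and the job is handed in when it is done.

Besides the shell and the picture viewer there is one more tool, called after "Emit:" as a command line: name --pt "numbers of a row" for each row, then --argument value for the rest. jog_arm: Moves the arm, as the interface text tells. Its arguments: {"type":"object","properties":{"motion":{"type":"array"},"squeeze":{"type":"number"}},"required":["motion"]}

```bash
ls; mkdir -p pics; cat > h.py <<'E'
import numpy as np, cv2
from scipy.spatial.transform import Rotation as R
from station import ctrl
def cam(n):
    m=ctrl.camera_model(n); return m
def snap(n,f):
    im=np.asarray(ctrl.camera(n)); cv2.imwrite('pics/'+f,im[:,:,::-1]); return im
def ray(n,u,v):
    m=cam(n);K=np.array(m['intrinsics']);p=np.linalg.inv(K)@[u,v,1];d=p[:2];s=d.copy()
    for _ in range(20): s=d/(1+m['k1']*(s@s))
    Rm=R.from_rotvec(m['rvec']).as_matrix();t=np.array(m['tvec'])
    return -Rm.T@t, Rm.T@np.r_[s,1]
def onz(n,u,v,z):
    o,d=ray(n,u,v); return o+d*(z-o[2])/d[2]
def tri(u1,v1,u2,v2,a='top',b='scene'):
    o1,d1=ray(a,u1,v1);o2,d2=ray(b,u2,v2)
    A=np.c_[d1,-d2];s=np.linalg.lstsq(A,o2-o1,rcond=None)[0]
    p,q=o1+s[0]*d1,o2+s[1]*d2; return (p+q)/2,np.linalg.norm(p-q)
def proj(n,P):
    m=cam(n);Rm=R.from_rotvec(m['rvec']).as_matrix();c=Rm@np.array(P)+np.array(m['tvec'])
    s=c[:2]/c[2];s=s*(1+m['k1']*(s@s));return (np.array(m['intrinsics'])@np.r_[s,1])[:2]
E
python3 - <<'E'
from h import *
np.set_printoptions(precision=4,suppress=True)
for n in('top','scene'):
    snap(n,n+'0.png'); print(n,cam(n), ray(n,280,210))
print(ctrl.get_obs(),ctrl.pinch_z)
E
```

```text
pics
top {'intrinsics': array([[545.6879,   0.    , 271.5761],
       [  0.    , 545.6879, 205.3091],
       [  0.    ,   0.    ,   1.    ]]), 'k1': -0.0931663676465267, 'rvec': array([ 2.1687, -2.1883,  0.0957]), 'tvec': array([-0.0053,  0.5392,  1.6811])} (array([ 0.3931, -0.0059,  1.7212]), array([ 0.077 , -0.0178, -0.997 ]))
scene {'intrinsics': array([[489.4842,   0.    , 279.6548],
       [  0.    , 489.4842, 205.171 ],
       [  0.    ,   0.    ,   1.    ]]), 'k1': -0.09267496367453028, 'rvec': array([ 1.0272,  2.5568, -0.9243]), 'tvec': array([ 0.3754, -0.2328,  1.584 ])} (array([1.0741, 0.6146, 1.0829]), array([-0.422 , -0.4635, -0.7792]))
{'time_s': 0.1, 'qpos': array([-1.3366,  0.3004,  1.5215, -0.    ,  1.3207, -0.0666]), 'joint_vel': array([ 0.0013, -0.002 , -0.0015, -0.0001,  0.0012,  0.0005]), 'tau': array([  0.0002, -53.2649, -35.3286,   0.0709,   0.0235,  -0.0001]), 'ee_pos': array([ 0.1629, -0.5251,  0.205 ]), 'eef_rot': array([-3.1406, -0.0001,  0.3008]), 'force': array([-0.494 , -0.0703, -0.3374]), 'moment': array([ 0.0927,  0.006 , -0.0056]), 'grip_force': 0.0, 'grip_width': 0.09400098120290526} 0.0188
```

View pics/top0.png

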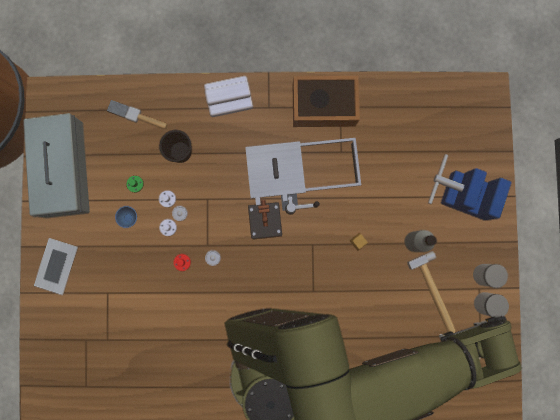

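View pics/scene0.png

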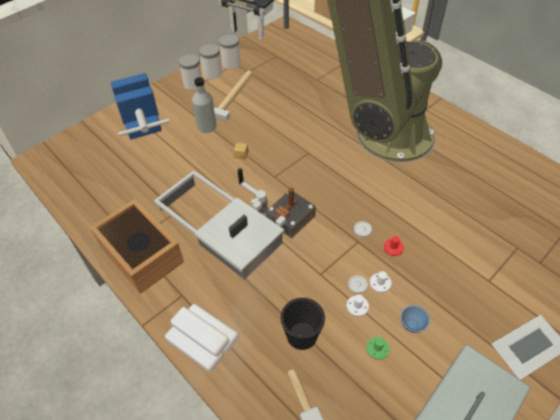

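Top view: the chest is at about (276,170) with its rails to the right, the lever knob at (317,205) and the bolt at about (265,212). The white discs are at (167,199), (168,228), (180,213) and (213,258), with red and green look-alikes beside them. I'll zoom in on the discs and the mechanism.

```bash
python3 - <<'E'
import cv2,numpy as np
t=cv2.imread('pics/top0.png');s=cv2.imread('pics/scene0.png')
a=cv2.resize(t[130:280,100:230],None,fx=3,fy=3,interpolation=2);b=cv2.resize(t[130:280,230:366],None,fx=3,fy=3,interpolation=2)
cv2.imwrite('pics/z1.png',np.hstack([a,b])) 
a=cv2.resize(s[210:360,330:440],None,fx=3,fy=3,interpolation=2);b=cv2.resize(s[150:300,180:330],None,fx=3,fy=3,interpolation=2)
cv2.imwrite('pics/z2.png',np.hstack([a,b]))
E
```

```text
(no output)
```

View pics/z1.png

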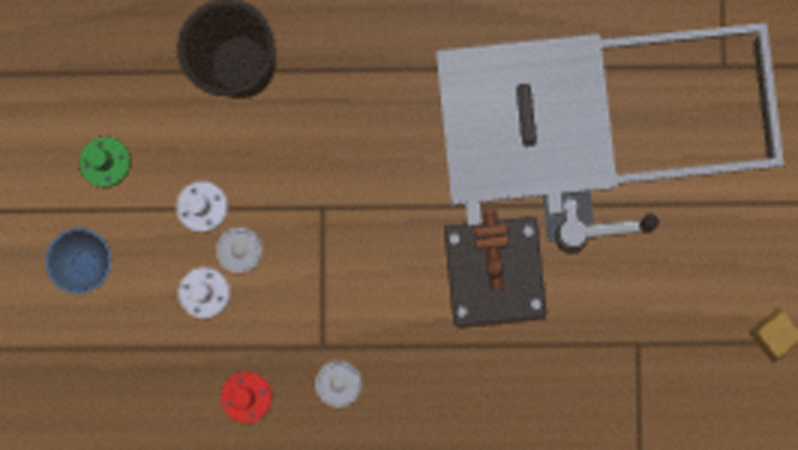

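View pics/z2.png

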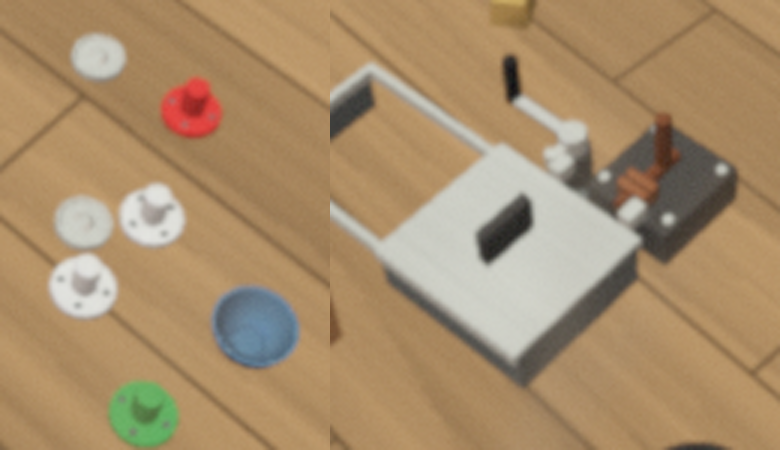

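The zooms show two silver hubs with bosses, at top px (167,199) and (168,228). The two flat discs at (180,213) and (213,258) are medals. The bolt handle is about (265,218) and the knob about (317,203). Next I'll compute positions.

```bash
python3 - <<'E'
from h import *
np.set_printoptions(precision=4,suppress=True)
T=lambda x,y:(230+(x-390)/3,130+y/3)
S=lambda x,y:(180+(x-330)/3,150+y/3)
L=[onz('top',*T(*p),.057)[:2] for p in [(437,52),(601,37),(617,187),(452,202)]]
L=np.array(L);print('lid',L,np.linalg.norm(np.diff(L,axis=0),axis=1),L.mean(0))
Rr=np.array([onz('top',*T(*p),.050)[:2] for p in [(766,25),(782,162)]]);print('rail',Rr,np.linalg.norm(Rr[0]-Rr[1]))
print('lidhandle top',onz('top',*T(526,114),.099),'tri',tri(*T(526,114),*S(504,223)))
print('knob top',onz('top',*T(651,221),.116),onz('scene',*S(510,59),.116))
print('pivot',onz('top',*T(572,234),.072),onz('scene',*S(573,131),.072))
print('bolt top',onz('top',*T(494,266),.126),onz('scene',*S(663,117),.126), [onz('top',*T(x,y),.126) for x,y in ((496,288),(494,250))])
# hubs
im=cv2.imread('pics/top0.png');sc=cv2.imread('pics/scene0.png')
for nm,i,z in(('top',im,.009),('scene',sc,.009)):
    h=cv2.cvtColor(i,cv2.COLOR_BGR2HSV)
    m=((h[...,1]<50)&(h[...,2]>130)).astype(np.uint8)
    n,l,st,c=cv2.connectedComponentsWithStats(m)
    for k in range(1,n):
        if 60<st[k,4]<1500: print(nm,st[k],c[k],onz(nm,*c[k],z))
# ref: where proposed chest
y=(L[0]-L[1]+L[3]-L[2]);y/=np.linalg.norm(y);x=np.array([y[1],-y[0]]);print('yaw',np.arctan2(x[1],x[0]),np.arctan2(y[1],y[0])-np.pi/2)
E
```

```text
lid [[ 0.7169  0.0685]
 [ 0.7311 -0.1008]
 [ 0.5752 -0.115 ]
 [ 0.5613  0.0538]] [0.1699 0.1565 0.1694] [ 0.6461 -0.0234]
rail [[ 0.7441 -0.2731]
 [ 0.6005 -0.2862]] 0.14421387989914983
lidhandle top [ 0.6449 -0.0222  0.099 ] tri (array([ 0.6453, -0.0208,  0.0861]), np.float64(0.004476904877082688))
knob top [ 0.5348 -0.1442  0.116 ] [ 0.5317 -0.139   0.116 ]
pivot [ 0.5262 -0.0678  0.072 ] [ 0.5245 -0.0644  0.072 ]
bolt top [0.4912 0.0107 0.126 ] [0.4872 0.0145 0.126 ] [array([0.4697, 0.009 , 0.126 ]), array([0.5069, 0.0106, 0.126 ])]
top [  0   0  18  20 184] [5.6957 7.2826] [1.2195 0.8817 0.009 ]
top [ 28   0  36  36 447] [44.1432 13.0582] [1.1929 0.7452 0.009 ]
top [381   0  21  14 156] [391.1859   4.6538] [ 1.2042 -0.4125  0.009 ]
top [416   0  37  31 369] [435.0759   9.9377] [ 1.1872 -0.5594  0.009 ]
top [381  26  15  14  75] [387.5467  32.7333] [ 1.106  -0.3963  0.009 ]
top [440  59  16   9  69] [447.3913  62.5507] [ 1.005  -0.5909  0.009 ]
top [44 61 21 12 74] [52.3919 67.0811] [1.0033 0.707  0.009 ]
top [204  76  47  27 885] [226.6565  89.0689] [0.9177 0.1313 0.009 ]
top [20
[... 1324 characters left out ...]
75  0.009 ]
scene [214 107  15  14 137] [220.7372 113.3796] [ 0.3479 -0.4685  0.009 ]
scene [118 109  51  26 327] [141.9908 122.7951] [ 0.5665 -0.6197  0.009 ]
scene [354 221  18  16 220] [362.3318 228.6591] [0.3764 0.1799 0.009 ]
scene [370 271  22  22 354] [380.2486 281.6921] [0.4709 0.3202 0.009 ]
scene [348 276  20  17 266] [357.3496 283.9699] [0.5173 0.2842 0.009 ]
scene [346 294  23  22 381] [357.252  305.2047] [0.5624 0.3232 0.009 ]
scene [400 305  30  27  84] [415.3571 313.75  ] [0.4794 0.4369 0.009 ]
scene [550 405  10  15  85] [555.9412 414.1765] [0.4548 0.8047 0.009 ]
scene [300 407  23  13 217] [311.2903 414.2903] [0.8286 0.4272 0.009 ]
yaw 0.08312333213015471 0.08312333213015477
```

Emit:
jog_arm --pt "0 0 -0.02 0 0 -0.136 -0.2" --pt "0 0 -0.02 0 0 -0.136 -0.2" --pt "0 0 -0.02 0 0 -0.136 -0.2" --pt "0 0 0 0 0 -0.136 -0.2" --pt "0 0 0 0 0 -0.136 -0.2" --squeeze 20

```text
time_s: 0.6
ee_pos: [0.1629, -0.5253, 0.2657]
eef_rot: [3.141, 0.0, 0.986]
force: [-0.6, 0.0, 0.3]
grip_width: 0.0572
grip_force: 0.0
```

Emit:
jog_arm --pt "0 0 0 0 0 -0.136 -0.2" --pt "0 0 0 0 0 -0.136 -0.2" --pt "0 0 0 0 0 -0.136 -0.2" --pt "0 0 0 0 0 -0.136 -0.2" --pt "0 0 0 0 0 -0.136 -0.2"

```text
time_s: 1.1
ee_pos: [0.1629, -0.5252, 0.2651]
eef_rot: [-3.141, -0.001, 1.666]
force: [0.0, 0.5, -1.1]
grip_width: 0.0372
grip_force: 0.0
```

```bash
cat >> h.py <<'E'
C=np.array([.6455,-.0225]);YAW=.086
def W(x,y): c,s=np.cos(YAW),np.sin(YAW); return C+[c*x-s*y,s*x+c*y]
def where():
    o=ctrl.get_obs();Rm=R.from_euler('xyz',o['eef_rot']).as_matrix();p=o['ee_pos']
    d=p[:2]-C;c,s=np.cos(YAW),np.sin(YAW)
    print('t %.1f'%o['time_s'],'pos',p.round(4),'rpy',o['eef_rot'].round(3),'chest xy',np.round([c*d[0]+s*d[1],-s*d[0]+c*d[1]],4),'w',round(o['grip_width'],4),'F',np.round(o['force'],1),'q',o['qpos'].round(2))
    return p,Rm
def to(x,y,z):
    p,Rm=where(); print('tool delta',(Rm.T@(np.array([x,y,z])-p)).round(4))
E
python3 - <<'E'
from h import *
k=W(-.123,-.110);print(k);to(*k,.19)
E
```

```text
[ 0.53240292 -0.14265844]
t 1.1 pos [ 0.1629 -0.5252  0.2651] rpy [-3.141e+00 -1.000e-03  1.666e+00] chest xy [-0.524  -0.4594] w 0.0372 F [ 0.   0.5 -1.1] q [-1.34  0.26  1.43 -0.    1.45 -1.43]
tool delta [0.3455 0.4043 0.0753]
```

Emit:
jog_arm --pt "0.0314 0.0368 0 0 0 0 -0.2" --pt "0.0314 0.0368 0 0 0 0 -0.2" --pt "0.0314 0.0368 0 0 0 0 -0.2" --pt "0.0314 0.0368 0 0 0 0 -0.2" --pt "0.0314 0.0368 0 0 0 0 -0.2"

```text
time_s: 1.6
ee_pos: [0.333, -0.3507, 0.2653]
eef_rot: [-3.141, -0.0, 1.661]
force: [0.4, 0.1, 0.7]
grip_width: 0.0375
grip_force: 0.0
```

Emit:
jog_arm --pt "0.0314 0.0368 0 0 0 0 -0.2" --pt "0.0314 0.0368 0 0 0 0 -0.2" --pt "0.0314 0.0368 0 0 0 0 -0.2" --pt "0.0314 0.0368 0 0 0 0 -0.2" --pt "0.0314 0.0368 0 0 0 0 -0.2"

```text
time_s: 2.1
ee_pos: [0.5023, -0.1777, 0.2653]
eef_rot: [-3.141, -0.0, 1.661]
force: [-0.1, -0.6, 0.0]
grip_width: 0.0373
grip_force: 0.0
```

Emit:
jog_arm --pt "0.0314 0.0368 0.03 0 0 0.009 -0.2" --pt "0 0 0.04 0 0 0 -0.2" --pt "0 0 0 0 0 0 -0.2"

```text
time_s: 2.4
ee_pos: [0.5293, -0.1476, 0.1942]
eef_rot: [-3.133, -0.004, 1.654]
force: [-0.4, -0.0, -0.6]
grip_width: 0.0379
grip_force: 0.0
```

```bash
python3 - <<'E'
from h import *
k=W(-.123,-.110);to(*k,.19)
a=snap('scene','s1.png');b=snap('top','t1.png')
print(proj('scene',[*k,.116]),proj('top',[*k,.116]))
a=cv2.resize(a[150:290,190:340],None,fx=4,fy=4,interpolation=2)
cv2.imwrite('pics/s1z.png',a[:,:,::-1])
E
```

```text
t 2.4 pos [ 0.5293 -0.1476  0.1942] rpy [-3.133 -0.004  1.654] chest xy [-0.1265 -0.1146] w 0.0379 F [-0.4 -0.  -0.6] q [-0.34  0.31  1.53 -0.    1.31 -0.42]
tool delta [0.0046 0.0035 0.0041]
[238.91746196 169.10587237] [316.50617813 204.48423892]
```

View pics/s1z.png

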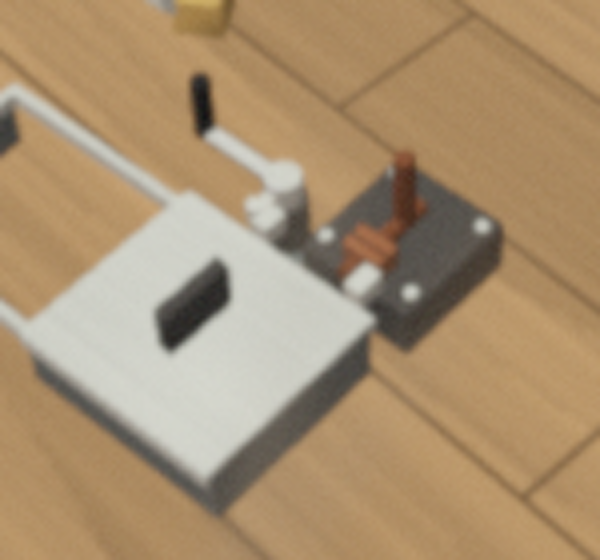

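View pics/t1.png

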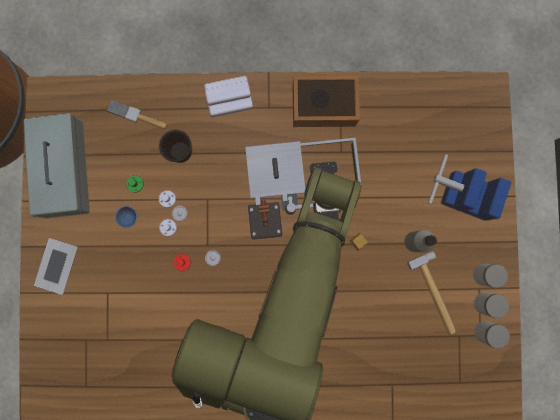

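The gripper is above the knob (scene px (239,169)). There are only two hubs. I'll descend around the knob.

Emit:
jog_arm --pt "0.004 0.003 0.03 0 0 0 -0.2" --pt "0 0 0.03 0 0 0 -0.2" --pt "0 0 0.03 0 0 0 -0.2" --pt "0 0 0.022 0 0 0 -0.2" --pt "0 0 0 0 0 0 -0.2"

```text
time_s: 3.0
ee_pos: [0.533, -0.1456, 0.0868]
eef_rot: [-3.14, -0.001, 1.65]
force: [-1.2, -0.3, -0.7]
grip_width: 0.0378
grip_force: 0.0
```

Emit:
jog_arm --pt "0 0 0 0 0 0 -1" --pt "0 0 0 0 0 0 -1" --pt "0 0 0 0 0 0 -1" --pt "0 0 0 0 0 0 -1" --pt "0 0 0 0 0 0 -1"

```text
time_s: 3.5
ee_pos: [0.5328, -0.1455, 0.0887]
eef_rot: [-3.14, 0.001, 1.652]
force: [-14.3, -2.3, 12.9]
grip_width: 0.0153
grip_force: 20.0
```

```bash
python3 - <<'E'
from h import *
k=W(-.123,-.110);to(*k,.08)
E
```

```text
t 3.5 pos [ 0.5328 -0.1455  0.0887] rpy [-3.140e+00  1.000e-03  1.652e+00] chest xy [-0.1228 -0.1129] w 0.0153 F [-14.3  -2.3  12.9] q [-0.33  0.43  1.63 -0.    1.08 -0.41]
tool delta [ 0.0029 -0.0002  0.0087]
```

Emit:
jog_arm --pt "0.0006 -0.0097 0 0 0 0.13 -1" --pt "0.0006 -0.0097 0 0 0 0.13 -1" --pt "0.0006 -0.0097 0 0 0 0.13 -1" --pt "0.0006 -0.0097 0 0 0 0.13 -1" --pt "0.0006 -0.0097 0 0 0 0.13 -1"

```text
time_s: 4.0
ee_pos: [0.4875, -0.1354, 0.0888]
eef_rot: [3.137, 0.002, 0.996]
force: [-2.8, -13.8, 4.5]
grip_width: 0.0154
grip_force: 20.0
```

```bash
python3 - <<'E'
from h import *
where()
E
```

```text
t 4.0 pos [ 0.4875 -0.1354  0.0888] rpy [3.137e+00 2.000e-03 9.960e-01] chest xy [-0.1671 -0.0989] w 0.0154 F [ -2.8 -13.8   4.5] q [-0.34  0.33  1.77 -0.    1.03  0.23]
```

Emit:
jog_arm --pt "0.0006 -0.0097 0 0 0 0.13 -1" --pt "0.0006 -0.0097 0 0 0 0.13 -1" --pt "0.0006 -0.0097 0 0 0 0.13 -1" --pt "0.0006 -0.0097 0 0 0 0.13 -1" --pt "0.0006 -0.0097 0 0 0 0.13 -1"

```text
time_s: 4.5
ee_pos: [0.4562, -0.0978, 0.0885]
eef_rot: [3.139, 0.002, 0.346]
force: [-12.6, -9.9, 11.7]
grip_width: 0.0159
grip_force: 20.0
```

Emit:
jog_arm --pt "0 -0.003 0 0 0 0.0 -1" --pt "0 0 0 0 0 0 -1"

```text
time_s: 4.7
ee_pos: [0.4555, -0.0945, 0.0884]
eef_rot: [3.14, 0.001, 0.352]
force: [-12.8, -8.2, 11.0]
grip_width: 0.0156
grip_force: 20.0
```

```bash
python3 - <<'E'
from h import *
where()
E
```

```text
t 4.7 pos [ 0.4555 -0.0945  0.0884] rpy [3.14e+00 1.00e-03 3.52e-01] chest xy [-0.1955 -0.0554] w 0.0156 F [-12.8  -8.2  11. ] q [-0.28  0.25  1.88 -0.    1.01  0.94]
```

Emit:
jog_arm --pt "0 0 0 0 0 0 -0.2" --pt "0 0 0 0 0 0 -0.2" --pt "0 0 0 0 0 0 -0.2" --pt "0 0 -0.05 0 0 0 -0.2" --pt "0 0 -0.05 0 0 0 -0.2"

```text
time_s: 5.2
ee_pos: [0.4555, -0.0933, 0.1879]
eef_rot: [-3.14, 0.002, 0.352]
force: [0.8, 0.5, 0.3]
grip_width: 0.0371
grip_force: 0.0
```

Emit:
jog_arm --pt "0 0 0 0 0 -0.13 -0.2" --pt "0 0 0 0 0 -0.13 -0.2" --pt "0 0 0 0 0 -0.13 -0.2" --pt "0 0 0 0 0 -0.13 -0.2" --pt "0 0 0 0 0 -0.13 -0.2"

```text
time_s: 5.7
ee_pos: [0.4562, -0.0935, 0.1872]
eef_rot: [3.141, -0.0, 1.007]
force: [0.3, -0.2, 0.0]
grip_width: 0.0377
grip_force: 0.0
```

Emit:
jog_arm --pt "0 0 0 0 0 -0.13 -0.2" --pt "0 0 0 0 0 -0.13 -0.2" --pt "0 0 0 0 0 -0.13 -0.2" --pt "0 0 0 0 0 -0.13 -0.2" --pt "0 0 0 0 0 -0.13 -0.2"

```text
time_s: 6.2
ee_pos: [0.4562, -0.0934, 0.1872]
eef_rot: [3.141, -0.0, 1.657]
force: [-0.9, 0.2, 0.6]
grip_width: 0.0375
grip_force: 0.0
```

```bash
python3 - <<'E'
from h import *
to(*W(-.153,.048),.086)
a=snap('scene','s2.png');b=snap('top','t2.png')
a=cv2.resize(a[130:280,190:340],None,fx=4,fy=4,interpolation=2)
cv2.imwrite('pics/s2z.png',a[:,:,::-1])
E
```

```text
t 6.2 pos [ 0.4562 -0.0934  0.1872] rpy [ 3.141 -0.     1.657] chest xy [-0.1947 -0.0544] w 0.0375 F [-0.9  0.2  0.6] q [-0.28  0.13  1.77  0.    1.24 -0.37]
tool delta [0.1024 0.0417 0.1012]
```

View pics/s2z.png

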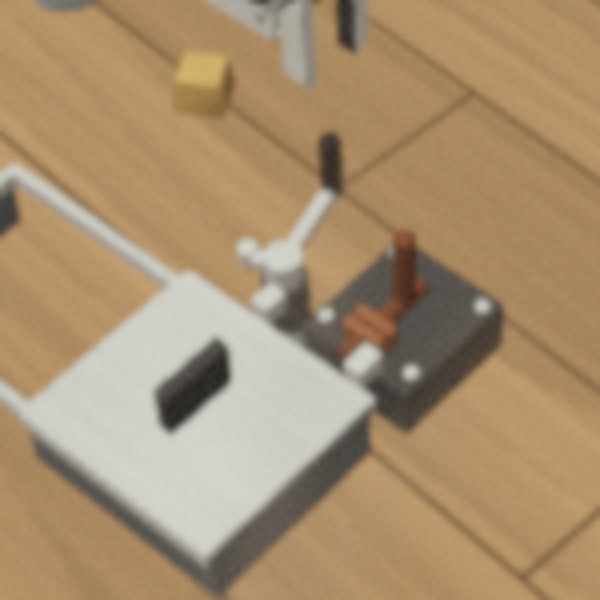

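The lever is open (knob at crop (330,150)). Next is the bolt handle.

Emit:
jog_arm --pt "0.0256 0.0104 0 0 0 0 -0.2" --pt "0.0256 0.0104 0 0 0 0 -0.2" --pt "0.0256 0.0104 0 0 0 0 -0.2" --pt "0.0256 0.0104 0 0 0 0 -0.2" --pt "0 0 0.03 0 0 0 -0.2"

```text
time_s: 6.8
ee_pos: [0.4916, 0.0142, 0.1596]
eef_rot: [3.135, 0.0, 1.65]
force: [0.8, -0.1, 0.2]
grip_width: 0.0378
grip_force: 0.0
```

Emit:
jog_arm --pt "0 0 0.025 0 0 0 -0.2" --pt "0 0 0.025 0 0 0 -0.2" --pt "0 0 0.021 0 0 0 -0.2" --pt "0 0 0 0 0 0 -0.2"

```text
time_s: 7.2
ee_pos: [0.488, 0.012, 0.0839]
eef_rot: [-3.137, -0.001, 1.648]
force: [0.2, -0.6, 0.5]
grip_width: 0.0379
grip_force: 0.0
```

Emit:
jog_arm --pt "0 0 0 0 0 0 -1" --pt "0 0 0 0 0 0 -1" --pt "0 0 0 0 0 0 -1" --pt "0 0 0 0 0 0 -1" --pt "0 0 0 0 0 0 -1" --squeeze 25

```text
time_s: 7.7
ee_pos: [0.4896, 0.0119, 0.0871]
eef_rot: [3.14, 0.0, 1.651]
force: [-3.6, -0.1, 6.6]
grip_width: 0.0157
grip_force: 25.0
```

```bash
python3 - <<'E'
from h import *
where()
E
```

```text
t 7.7 pos [0.4896 0.0119 0.0871] rpy [3.14  0.    1.651] chest xy [-0.1523  0.0477] w 0.0157 F [-3.6 -0.1  6.6] q [-0.05  0.31  1.81  0.    1.02 -0.13]
```

Emit:
jog_arm --pt "0 -0.0015 0 0 0 0 -1" --pt "0 -0.0015 0 0 0 0 -1" --pt "0 -0.0015 0 0 0 0 -1" --pt "0 -0.0015 0 0 0 0 -1" --pt "0 -0.0015 0 0 0 0 -1"

```text
time_s: 8.2
ee_pos: [0.4858, 0.0115, 0.0872]
eef_rot: [3.131, 0.001, 1.651]
force: [37.8, 3.9, -20.0]
grip_width: 0.0155
grip_force: 25.0
```

```bash
python3 - <<'E'
from h import *
where()
E
```

```text
t 8.2 pos [0.4858 0.0115 0.0872] rpy [3.131e+00 1.000e-03 1.651e+00] chest xy [-0.1562  0.0475] w 0.0155 F [ 37.8   3.9 -20. ] q [-0.05  0.29  1.83  0.    1.01 -0.13]
```

Emit:
jog_arm --pt "0 0.002 0 0 0 0 -1" --pt "0 0.002 0 0 0 0 -1" --pt "0 0.002 0 0 0 0 -1" --pt "0 0.002 0 0 0 0 -1" --pt "0 0.002 0 0 0 0 -1"

```text
time_s: 8.7
ee_pos: [0.4921, 0.0121, 0.087]
eef_rot: [3.141, 0.0, 1.652]
force: [-3.6, 0.2, 9.7]
grip_width: 0.0154
grip_force: 25.0
```

Emit:
jog_arm --pt "0 0.001 0 0 0 0 -1" --pt "0 0.001 0 0 0 0 -1"

```text
time_s: 8.9
ee_pos: [0.4938, 0.0122, 0.087]
eef_rot: [3.141, 0.0, 1.652]
force: [-8.1, -0.2, 13.9]
grip_width: 0.0154
grip_force: 25.0
```

Emit:
jog_arm --pt "0 0.001 0 0 0 0 -1" --pt "0 0.001 0 0 0 0 -1" --pt "0 0.001 0 0 0 0 -1" --pt "0 0.001 0 0 0 0 -1"

```text
time_s: 9.3
ee_pos: [0.4971, 0.0126, 0.087]
eef_rot: [-3.14, -0.0, 1.652]
force: [-16.2, -0.7, 20.2]
grip_width: 0.0156
grip_force: 25.0
```

Emit:
jog_arm --pt "0 0.001 0 0 0 0 -1" --pt "0 0.001 0 0 0 0 -1" --pt "0 0.001 0 0 0 0 -1"

```text
time_s: 9.6
ee_pos: [0.4976, 0.0126, 0.0867]
eef_rot: [-3.134, -0.0, 1.652]
force: [-36.9, -3.6, 32.9]
grip_width: 0.0153
grip_force: 25.0
```

Emit:
jog_arm --pt "0 -0.002 0 0 0 0 -1" --pt "0 -0.002 0 0 0 0 -1" --pt "0 -0.002 0 0 0 0 -1" --pt "0 -0.002 0 0 0 0 -1" --pt "0 -0.002 0 0 0 0 -1"

```text
time_s: 10.1
ee_pos: [0.4915, 0.0121, 0.0869]
eef_rot: [3.139, 0.0, 1.652]
force: [3.9, 0.2, 5.3]
grip_width: 0.0155
grip_force: 25.0
```

Emit:
jog_arm --pt "0 -0.0015 0 0 0 0 -1" --pt "0 -0.0015 0 0 0 0 -1" --pt "0 -0.0015 0 0 0 0 -1" --pt "0 -0.0015 0 0 0 0 -1"

```text
time_s: 10.5
ee_pos: [0.486, 0.0115, 0.0869]
eef_rot: [3.138, 0.0, 1.652]
force: [7.9, 0.7, 2.9]
grip_width: 0.0159
grip_force: 25.0
```

Emit:
jog_arm --pt "0 -0.0015 0 0 0 0 -1" --pt "0 -0.0015 0 0 0 0 -1" --pt "0 -0.0015 0 0 0 0 -1"

```text
time_s: 10.8
ee_pos: [0.4816, 0.0111, 0.0869]
eef_rot: [3.138, 0.0, 1.652]
force: [7.6, 1.4, 2.8]
grip_width: 0.0155
grip_force: 25.0
```

Emit:
jog_arm --pt "0 -0.0015 0 0 0 0 -1" --pt "0 -0.0015 0 0 0 0 -1" --pt "0 -0.0015 0 0 0 0 -1" --pt "0 -0.0015 0 0 0 0 -1"

```text
time_s: 11.2
ee_pos: [0.4791, 0.0109, 0.0871]
eef_rot: [3.129, 0.001, 1.651]
force: [46.5, 4.7, -27.7]
grip_width: 0.0161
grip_force: 25.0
```

Stopped at about +10.5 mm out. Now the inward stroke.

Emit:
jog_arm --pt "0 0.002 0 0 0 0 -1" --pt "0 0.002 0 0 0 0 -1" --pt "0 0.002 0 0 0 0 -1" --pt "0 0.002 0 0 0 0 -1" --pt "0 0.002 0 0 0 0 -1"

```text
time_s: 11.7
ee_pos: [0.4845, 0.0114, 0.0868]
eef_rot: [3.141, 0.0, 1.652]
force: [-2.9, -0.6, 10.5]
grip_width: 0.0153
grip_force: 25.0
```

Emit:
jog_arm --pt "0 0.0015 0 0 0 0 -1" --pt "0 0.0015 0 0 0 0 -1" --pt "0 0.0015 0 0 0 0 -1"

```text
time_s: 12.0
ee_pos: [0.489, 0.0118, 0.0868]
eef_rot: [3.141, 0.0, 1.652]
force: [-2.4, 0.4, 9.1]
grip_width: 0.0155
grip_force: 25.0
```

Emit:
jog_arm --pt "0 0.0015 0 0 0 0 -1" --pt "0 0.0015 0 0 0 0 -1"

```text
time_s: 12.2
ee_pos: [0.4915, 0.0121, 0.0868]
eef_rot: [-3.141, 0.0, 1.652]
force: [-7.5, -0.6, 12.7]
grip_width: 0.0155
grip_force: 25.0
```

Emit:
jog_arm --pt "0 0.0015 0 0 0 0 -1" --pt "0 0.0015 0 0 0 0 -1" --pt "0 0.0015 0 0 0 0 -1"

```text
time_s: 12.5
ee_pos: [0.4959, 0.0125, 0.0868]
eef_rot: [-3.141, -0.0, 1.652]
force: [-8.6, 0.5, 13.1]
grip_width: 0.0154
grip_force: 25.0
```

Emit:
jog_arm --pt "0 0.0015 0 0 0 0 -1" --pt "0 0.0015 0 0 0 0 -1"

```text
time_s: 12.7
ee_pos: [0.4974, 0.0126, 0.0867]
eef_rot: [-3.137, -0.0, 1.652]
force: [-26.9, -1.4, 26.3]
grip_width: 0.0156
grip_force: 25.0
```

Emit:
jog_arm --pt "0 0.001 0 0 0 0 -1" --pt "0 -0.002 0 0 0 0 -1" --pt "0 -0.002 0 0 0 0 -1" --pt "0 -0.002 0 0 0 0 -1" --pt "0 -0.002 0 0 0 0 -1"

```text
time_s: 13.2
ee_pos: [0.4929, 0.0121, 0.0868]
eef_rot: [3.14, 0.0, 1.652]
force: [3.4, 0.8, 5.5]
grip_width: 0.0153
grip_force: 25.0
```

Emit:
jog_arm --pt "0 -0.002 0 0 0 0 -1" --pt "0 -0.002 0 0 0 0 -1" --pt "0 -0.002 0 0 0 0 -1" --pt "0 -0.002 0 0 0 0 -1" --pt "0 -0.002 0 0 0 0 -1"

```text
time_s: 13.7
ee_pos: [0.4833, 0.0113, 0.0868]
eef_rot: [3.139, 0.0, 1.652]
force: [4.9, 0.8, 5.3]
grip_width: 0.0153
grip_force: 25.0
```

Emit:
jog_arm --pt "0 -0.0015 0 0 0 0 -1" --pt "0 -0.0015 0 0 0 0 -1" --pt "0 -0.0015 0 0 0 0 -1"

```text
time_s: 14.0
ee_pos: [0.4785, 0.0108, 0.0868]
eef_rot: [3.14, 0.0, 1.652]
force: [3.2, -0.6, 5.9]
grip_width: 0.0156
grip_force: 25.0
```

Emit:
jog_arm --pt "0 -0.0015 0 0 0 0 -1" --pt "0 -0.0015 0 0 0 0 -1" --pt "0 -0.0015 0 0 0 0 -1"

```text
time_s: 14.3
ee_pos: [0.474, 0.0104, 0.0868]
eef_rot: [3.14, 0.001, 1.652]
force: [3.2, -1.1, 6.4]
grip_width: 0.0155
grip_force: 25.0
```

Emit:
jog_arm --pt "0 -0.0015 0 0 0 0 -1" --pt "0 -0.0015 0 0 0 0 -1"

```text
time_s: 14.5
ee_pos: [0.471, 0.0101, 0.0868]
eef_rot: [3.14, 0.001, 1.652]
force: [3.8, -1.2, 5.7]
grip_width: 0.0155
grip_force: 25.0
```

It's running now, so I'll draw it fully back.

Emit:
jog_arm --pt "0 -0.004 0 0 0 0 -1" --pt "0 -0.004 0 0 0 0 -1" --pt "0 -0.004 0 0 0 0 -1" --pt "0 -0.004 0 0 0 0 -1" --pt "0 -0.004 0 0 0 0 -1"

```text
time_s: 15.0
ee_pos: [0.4511, 0.0083, 0.0868]
eef_rot: [3.139, 0.001, 1.652]
force: [4.6, -3.8, 4.6]
grip_width: 0.0158
grip_force: 25.0
```

Emit:
jog_arm --pt "0 -0.002 0 0 0 0 -1" --pt "0 -0.002 0 0 0 0 -1" --pt "0 0 0 0 0 0 -1"

```text
time_s: 15.3
ee_pos: [0.4468, 0.0079, 0.0868]
eef_rot: [3.14, 0.001, 1.652]
force: [1.6, -4.7, 7.5]
grip_width: 0.0154
grip_force: 25.0
```

Emit:
jog_arm --pt "0 0 0 0 0 0 -0.2" --pt "0 0 0 0 0 0 -0.2" --pt "0 0 0 0 0 0 -0.2" --pt "0 0 -0.05 0 0 0 -0.2" --pt "0 0 -0.05 0 0 0 -0.2"

```text
time_s: 15.8
ee_pos: [0.4455, 0.0085, 0.1865]
eef_rot: [-3.138, -0.001, 1.652]
force: [1.6, 0.2, -0.6]
grip_width: 0.0375
grip_force: 0.0
```

Emit:
jog_arm --pt "0 0 0 0 0 0.142 -0.2" --pt "0 0 0 0 0 0.142 -0.2" --pt "0 0 0 0 0 0.142 -0.2" --pt "0 0 0 0 0 0.142 -0.2" --pt "0 0 0 0 0 0.142 -0.2"

```text
time_s: 16.3
ee_pos: [0.4463, 0.0085, 0.1859]
eef_rot: [-3.141, 0.0, 0.936]
force: [0.1, -0.2, -0.7]
grip_width: 0.0376
grip_force: 0.0
```

Emit:
jog_arm --pt "0 0 0 0 0 0.142 -0.2" --pt "0 0 0 0 0 0.142 -0.2" --pt "0 0 0 0 0 0.142 -0.2" --pt "0 0 0 0 0 0.142 -0.2" --pt "0 0 0 0 0 0.142 -0.2"

```text
time_s: 16.8
ee_pos: [0.4463, 0.0085, 0.1859]
eef_rot: [-3.141, 0.001, 0.226]
force: [-0.2, -0.3, 0.4]
grip_width: 0.0373
grip_force: 0.0
```

Emit:
jog_arm --pt "0 0 0 0 0 0.142 -0.2" --pt "0 0 0 0 0 0 -0.2"

```text
time_s: 17.0
ee_pos: [0.4463, 0.0085, 0.1859]
eef_rot: [-3.141, 0.001, 0.088]
force: [-0.2, 0.0, 0.5]
grip_width: 0.0377
grip_force: 0.0
```

```bash
python3 - <<'E'
from h import *
to(*W(0,0),.072)
b=snap('top','t3.png');a=snap('scene','s3.png')
b=cv2.resize(b[130:280,230:366],None,fx=3,fy=3,interpolation=2);a=cv2.resize(a[150:300,180:330],None,fx=3,fy=3,interpolation=2)
cv2.imwrite('pics/z3.png',np.hstack([a,b])[:,:,::-1])
E
```

```text
t 17.0 pos [0.4463 0.0085 0.1859] rpy [-3.141e+00  1.000e-03  8.800e-02] chest xy [-0.1958  0.048 ] w 0.0377 F [-0.2  0.   0.5] q [-0.06  0.09  1.82  0.    1.23  1.42]
tool delta [0.1958 0.0483 0.1138]
```

View pics/z3.png

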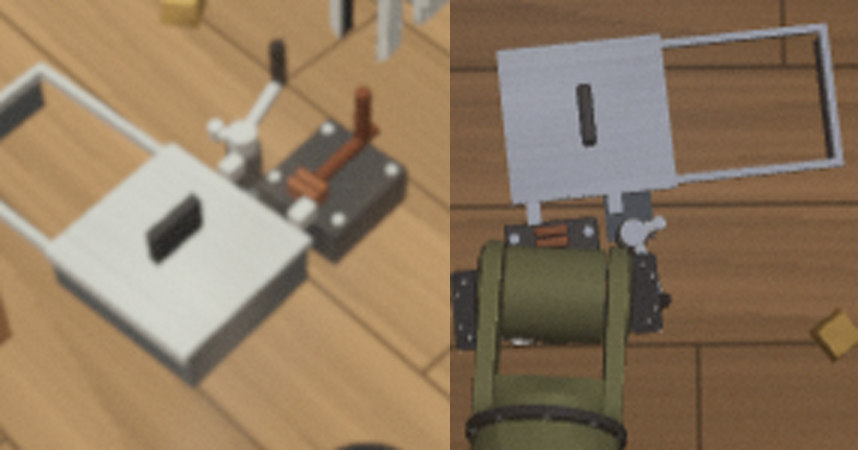

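The bolt is drawn back, with its handle at crop (363,105) at the outer edge of the bed. Next is the lid.

Emit:
jog_arm --pt "0.0392 0.0097 0 0 0 0 -0.2" --pt "0.0392 0.0097 0 0 0 0 -0.2" --pt "0.0392 0.0097 0 0 0 0 -0.2" --pt "0.0392 0.0097 0 0 0 0 -0.2" --pt "0.0392 0.0097 0 0 0 0 -0.2"

```text
time_s: 17.6
ee_pos: [0.6475, -0.0225, 0.1858]
eef_rot: [-3.141, 0.0, 0.094]
force: [-0.5, -0.3, 0.6]
grip_width: 0.0377
grip_force: 0.0
```

Emit:
jog_arm --pt "0 0 0.03 0 0 0 -0.2" --pt "0 0 0.03 0 0 0 -0.2" --pt "0 0 0.03 0 0 0 -0.2" --pt "0 0 0.024 0 0 0 -0.2" --pt "0 0 0 0 0 0 -0.2"

```text
time_s: 18.1
ee_pos: [0.6442, -0.0221, 0.0684]
eef_rot: [-3.14, 0.006, 0.093]
force: [-0.5, -0.7, 0.4]
grip_width: 0.0372
grip_force: 0.0
```

Emit:
jog_arm --pt "0 0 0 0 0 0 -1" --pt "0 0 0 0 0 0 -1" --pt "0 0 0 0 0 0 -1" --pt "0 0 0 0 0 0 -1" --pt "0 0 0 0 0 0 -1"

```text
time_s: 18.6
ee_pos: [0.6466, -0.0222, 0.0735]
eef_rot: [3.141, -0.002, 0.09]
force: [-1.0, 1.3, 6.3]
grip_width: 0.0138
grip_force: 25.0
```

```bash
python3 - <<'E'
from h import *
where()
E
```

```text
t 18.6 pos [ 0.6466 -0.0222  0.0735] rpy [ 3.141e+00 -2.000e-03  9.000e-02] chest xy [0.0011 0.0002] w 0.0138 F [-1.   1.3  6.3] q [-0.09  0.64  1.35  0.    1.15  1.39]
```

Emit:
jog_arm --pt "0 0.01 0 0 0 0 -1" --pt "0 0.02 0 0 0 0 -1" --pt "0 0.02 0 0 0 0 -1" --pt "0 0.02 0 0 0 0 -1" --pt "0 0.02 0 0 0 0 -1"

```text
time_s: 19.1
ee_pos: [0.6552, -0.1122, 0.0736]
eef_rot: [-3.142, -0.003, 0.091]
force: [4.7, 5.2, 3.4]
grip_width: 0.0141
grip_force: 25.0
```

Emit:
jog_arm --pt "0 0.02 0 0 0 0 -1" --pt "0 0.02 0 0 0 0 -1" --pt "0 0.015 0 0 0 0 -1" --pt "0 0.01 0 0 0 0 -1" --pt "0 0 0 0 0 0 -1"

```text
time_s: 19.6
ee_pos: [0.6615, -0.1783, 0.0736]
eef_rot: [3.14, -0.005, 0.089]
force: [8.1, -2.1, 2.6]
grip_width: 0.0139
grip_force: 25.0
```

Emit:
jog_arm --pt "0 0.003 0 0 0 0 -1" --pt "0 0.002 0 0 0 0 -1" --pt "0 0 0 0 0 0 -1"

```text
time_s: 19.9
ee_pos: [0.6617, -0.1804, 0.0736]
eef_rot: [-3.14, -0.003, 0.091]
force: [4.5, 8.7, 5.0]
grip_width: 0.0141
grip_force: 25.0
```

```bash
python3 - <<'E'
from h import *
where()
E
```

```text
t 19.9 pos [ 0.6617 -0.1804  0.0736] rpy [-3.14e+00 -3.00e-03  9.10e-02] chest xy [ 0.0026 -0.1587] w 0.0141 F [4.5 8.7 5. ] q [-0.32  0.72  1.21  0.    1.21  1.16]
```

Emit:
jog_arm --pt "0 0 0 0 0 0 -0.2" --pt "0 0 0 0 0 0 -0.2" --pt "0 0 0 0 0 0 -0.2" --pt "0 0 -0.05 0 0 0 -0.2" --pt "0 0 -0.05 0 0 0 -0.2"

```text
time_s: 20.4
ee_pos: [0.6595, -0.1817, 0.1721]
eef_rot: [-3.14, 0.003, 0.09]
force: [0.7, 0.4, 0.4]
grip_width: 0.0376
grip_force: 0.0
```

```bash
cat >> h.py <<'E'
def discs(f=''):
    for nm in('top','scene'):
        i=snap(nm,nm+f+'.png');h=cv2.cvtColor(i,cv2.COLOR_RGB2HSV)
        m=((h[...,1]<50)&(h[...,2]>130)).astype(np.uint8)
        n,l,st,c=cv2.connectedComponentsWithStats(m)
        for k in range(1,n):
            p=onz(nm,*c[k],.009)
            if 60<st[k,4]<1500 and .3<p[0]<.75 and .05<p[1]<.5: print(nm,st[k,2:],c[k].round(1),p.round(4),'bright',i[l==k].mean(0).round())
E
python3 - <<'E'
from h import *
discs('4'); to(.564,.322,.185)
E
```

```text
top [ 17  17 216] [166.9 198.3] [0.5655 0.3208 0.009 ] bright [171. 170. 184.]
top [ 16  15 177] [179.2 212.9] [0.5189 0.2815 0.009 ] bright [151. 149. 154.]
top [ 18  17 226] [167.5 226.9] [0.475 0.318 0.009] bright [171. 169. 182.]
top [ 15  15 163] [211.9 257. ] [0.3796 0.1779 0.009 ] bright [149. 149. 155.]
scene [ 18  16 223] [362.4 228.7] [0.3765 0.1801 0.009 ] bright [201. 199. 189.]
scene [ 22  22 356] [380.2 281.7] [0.4711 0.3203 0.009 ] bright [212. 208. 202.]
scene [ 20  17 266] [357.3 284. ] [0.5173 0.2842 0.009 ] bright [204. 202. 192.]
scene [ 23  22 381] [357.3 305.2] [0.5624 0.3232 0.009 ] bright [214. 211. 205.]
scene [30 27 89] [414.4 314.3] [0.4823 0.4363 0.009 ] bright [141. 141. 144.]
t 20.5 pos [ 0.6626 -0.1827  0.1802] rpy [ 3.137 -0.01   0.09 ] chest xy [ 0.0033 -0.1611] w 0.0374 F [ 0.8 -0.2  0.6] q [-0.32  0.63  1.11 -0.    1.39  1.16]
tool delta [-0.053  -0.5114 -0.0078]
```

Emit:
jog_arm --pt "-0.0048 -0.0465 -0.002 0 0 0 -0.2" --pt "-0.0048 -0.0465 -0.002 0 0 0 -0.2" --pt "-0.0048 -0.0465 0 0 0 0 -0.2" --pt "-0.0048 -0.0465 0 0 0 0 -0.2" --pt "-0.0048 -0.0465 0 0 0 0 -0.2"

```text
time_s: 21.0
ee_pos: [0.615, 0.0492, 0.176]
eef_rot: [3.141, -0.0, 0.089]
force: [0.7, 0.2, -0.1]
grip_width: 0.0376
grip_force: 0.0
```

Emit:
jog_arm --pt "-0.0048 -0.0465 0 0 0 0 -0.2" --pt "-0.0048 -0.0465 0 0 0 0 -0.2" --pt "-0.0048 -0.0465 0 0 0 0 -0.2" --pt "-0.0048 -0.0465 0 0 0 0 -0.2" --pt "-0.0048 -0.0465 0 0 0 0 -0.2"

```text
time_s: 21.5
ee_pos: [0.5703, 0.2787, 0.1761]
eef_rot: [3.141, -0.0, 0.09]
force: [1.5, -0.5, 0.2]
grip_width: 0.0373
grip_force: 0.0
```

Emit:
jog_arm --pt "-0.0048 -0.0465 0 0 0 0 -0.2" --pt "0 0 0.04 0 0 0 -0.2" --pt "0 0 0.03 0 0 0 -0.2" --pt "0 0 0.0 0 0 0 -0.2" --pt "0 0 0 0 0 0 -0.2"

```text
time_s: 22.0
ee_pos: [0.5623, 0.3229, 0.1069]
eef_rot: [3.142, -0.0, 0.089]
force: [-0.7, -1.1, 1.6]
grip_width: 0.0372
grip_force: 0.0
```

```bash
python3 - <<'E'
from h import *
to(.564,.322,.014)
discs('5')
i=cv2.imread('pics/scene5.png');j=cv2.imread('pics/top5.png')
cv2.imwrite('pics/z5.png',np.hstack([cv2.resize(i[200:350,310:430],None,fx=3,fy=3,interpolation=2),cv2.resize(j[130:280,100:230],None,fx=3,fy=3,interpolation=2)]))
E
```

```text
t 22.0 pos [0.5623 0.3229 0.1069] rpy [ 3.142 -0.     0.089] chest xy [-0.0533  0.3512] w 0.0372 F [-0.7 -1.1  1.6] q [ 0.46  0.61  1.32 -0.    1.22  1.95]
tool delta [0.0016 0.001  0.0929]
top [ 11  14 107] [181.4 212. ] [0.5217 0.2742 0.009 ] bright [147. 147. 152.]
top [ 15  15 173] [212.2 257.7] [0.3775 0.1773 0.009 ] bright [148. 148. 154.]
scene [ 41  34 456] [378.7 253.3] [0.4071 0.2628 0.009 ] bright [181. 175. 165.]
scene [18 12 70] [334.2 248. ] [0.4786 0.1696 0.009 ] bright [154. 148. 137.]
scene [ 22  34 363] [357.2 279. ] [0.5066 0.2745 0.009 ] bright [184. 180. 170.]
scene [ 29  19 305] [380.8 285.1] [0.4776 0.3275 0.009 ] bright [176. 172. 164.]
scene [ 23  22 381] [357.3 305.2] [0.5624 0.3232 0.009 ] bright [211. 208. 201.]
scene [30 27 84] [414.7 314.4] [0.4819 0.4369 0.009 ] bright [139. 138. 140.]
```

View pics/z5.png

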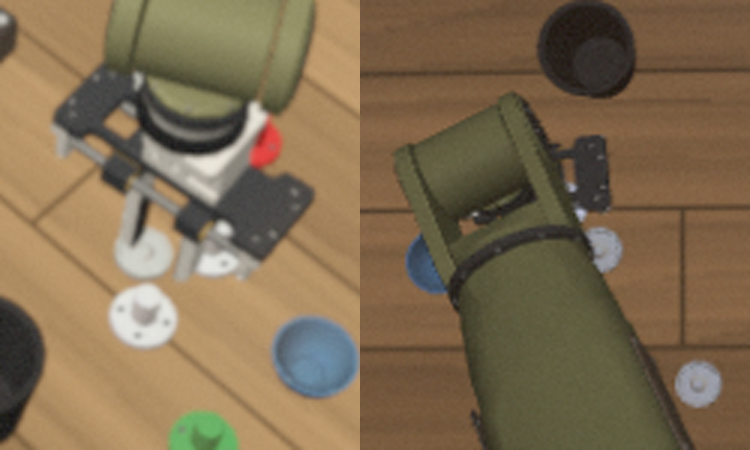

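Emit:
jog_arm --pt "0.0015 0.001 0.03 0 0 0 -0.2" --pt "0 0 0.03 0 0 0 -0.2" --pt "0 0 0.02 0 0 0 -0.2" --pt "0 0 0.008 0 0 0 -0.2" --pt "0 0 0.004 0 0 0 -0.2" --squeeze 25

```text
time_s: 22.6
ee_pos: [0.5641, 0.3223, 0.015]
eef_rot: [-3.141, -0.001, 0.09]
force: [0.4, -0.5, 0.2]
grip_width: 0.0374
grip_force: 0.0
```

Emit:
jog_arm --pt "0 0 0 0 0 0 -0.2" --pt "0 0 0 0 0 0 -1" --pt "0 0 0 0 0 0 -1" --pt "0 0 0 0 0 0 -1" --pt "0 0 0 0 0 0 -1"

```text
time_s: 23.1
ee_pos: [0.5639, 0.3224, 0.015]
eef_rot: [-3.141, -0.001, 0.09]
force: [-0.9, 0.0, 5.5]
grip_width: 0.0217
grip_force: 25.0
```

Emit:
jog_arm --pt "0 0 0 0 0 0 -1"

```text
time_s: 23.2
ee_pos: [0.5639, 0.3224, 0.0151]
eef_rot: [-3.141, -0.001, 0.09]
force: [-1.4, -1.1, 6.1]
grip_width: 0.0214
grip_force: 25.0
```

Emit:
jog_arm --pt "0 0 -0.02 0 0 0 -1" --pt "0 0 -0.03 0 0 0 -1" --pt "0 0 -0.04 0 0 0 -1" --pt "0 0 -0.03 0 0 0 -1" --pt "0 0 0 0 0 0 -1"

```text
time_s: 23.7
ee_pos: [0.565, 0.323, 0.1388]
eef_rot: [-3.139, -0.007, 0.09]
force: [0.1, 0.2, -1.8]
grip_width: 0.0217
grip_force: 25.0
```

```bash
python3 - <<'E'
from h import *
to(*W(0.0015,.038),.135)
E
```

```text
t 23.7 pos [0.565  0.323  0.1388] rpy [-3.139 -0.007  0.09 ] chest xy [-0.0506  0.3511] w 0.0217 F [ 0.1  0.2 -1.8] q [0.46 0.58 1.29 0.   1.27 1.94]
tool delta [0.0508 0.3133 0.0033]
```

Emit:
jog_arm --pt "0.0064 0.025 0 0 0 0 -1" --pt "0.0064 0.04 0 0 0 0 -1" --pt "0.0064 0.045 0 0 0 0 -1" --pt "0.0064 0.045 0 0 0 0 -1" --pt "0.0064 0.045 0 0 0 0 -1"

```text
time_s: 24.2
ee_pos: [0.6128, 0.1241, 0.1325]
eef_rot: [3.141, 0.002, 0.09]
force: [0.9, 0.1, -3.4]
grip_width: 0.0214
grip_force: 25.0
```

Emit:
jog_arm --pt "0.0064 0.045 0 0 0 0 -1" --pt "0.0064 0.04 0 0 0 0 -1" --pt "0.006 0.028 0 0 0 0 -1" --pt "0 0 0 0 0 0 -1" --pt "0 0 0 0 0 0 -1"

```text
time_s: 24.7
ee_pos: [0.6416, 0.0148, 0.1326]
eef_rot: [-3.141, 0.002, 0.089]
force: [0.6, 0.2, -1.9]
grip_width: 0.0216
grip_force: 25.0
```

```bash
python3 - <<'E'
from h import *
to(*W(0.0015,.038),.022)
E
```

```text
t 24.7 pos [0.6416 0.0148 0.1326] rpy [-3.141e+00  2.000e-03  8.900e-02] chest xy [-0.0007  0.0375] w 0.0216 F [ 0.6  0.2 -1.9] q [-0.03  0.57  1.31  0.    1.26  1.45]
tool delta [ 0.0024 -0.0005  0.1106]
```

Emit:
jog_arm --pt "0.002 0 0.03 0 0 0 -1" --pt "0 0 0.03 0 0 0 -1" --pt "0 0 0.025 0 0 0 -1" --pt "0 0 0.015 0 0 0 -1" --pt "0 0 0.008 0 0 0 -1"

```text
time_s: 25.2
ee_pos: [0.6434, 0.0161, 0.0246]
eef_rot: [-3.141, 0.002, 0.091]
force: [-0.2, -0.1, -1.4]
grip_width: 0.0214
grip_force: 25.0
```

Emit:
jog_arm --pt "0 0 0.002 0 0 0 -1" --pt "0 0 0 0 0 0 -1" --pt "0 0 0 0 0 0 -1"

```text
time_s: 25.5
ee_pos: [0.6447, 0.0152, 0.0253]
eef_rot: [3.141, -0.002, 0.09]
force: [-0.3, -0.1, -3.1]
grip_width: 0.0212
grip_force: 25.0
```

Emit:
jog_arm --pt "0 0 0.002 0 0 0 -1" --pt "0 0 0.002 0 0 0 -1" --pt "0 0 0 0 0 0 -1"

```text
time_s: 25.8
ee_pos: [0.6442, 0.0151, 0.0202]
eef_rot: [3.142, -0.0, 0.09]
force: [0.5, 0.1, -2.7]
grip_width: 0.0216
grip_force: 25.0
```

Release and rise, then re-measure hub B.

Emit:
jog_arm --pt "0 0 0.001 0 0 0 -1" --pt "0 0 0 0 0 0 -0.2" --pt "0 0 0 0 0 0 -0.2" --pt "0 0 0 0 0 0 -0.2" --pt "0 0 -0.03 0 0 0 -0.2"

```text
time_s: 26.3
ee_pos: [0.6421, 0.0152, 0.0457]
eef_rot: [-3.141, 0.007, 0.09]
force: [-0.6, 0.7, 0.2]
grip_width: 0.0378
grip_force: 0.0
```

Emit:
jog_arm --pt "0 0 -0.04 0 0 0 -0.2" --pt "0 0 -0.04 0 0 0 -0.2" --pt "0 0 -0.02 0 0 0 -0.2" --pt "0 0 0 0 0 0 -0.2"

```text
time_s: 26.7
ee_pos: [0.6454, 0.0151, 0.1526]
eef_rot: [3.141, -0.006, 0.09]
force: [0.7, 0.2, -0.4]
grip_width: 0.0378
grip_force: 0.0
```

```bash
python3 - <<'E'
from h import *
discs('6'); to(.473,.319,.15)
i=cv2.imread('pics/scene6.png');j=cv2.imread('pics/top6.png')
cv2.imwrite('pics/z6.png',np.hstack([cv2.resize(i[120:320,160:410],None,fx=2.4,fy=2.4,interpolation=2)]))
E
```

```text
top [ 15  15 172] [179.  212.8] [0.5192 0.2821 0.009 ] bright [147. 146. 150.]
top [ 18  17 225] [167.5 226.9] [0.475  0.3181 0.009 ] bright [166. 164. 177.]
top [ 15  15 169] [212.1 257.7] [0.3775 0.1775 0.009 ] bright [146. 146. 153.]
scene [ 18  16 224] [362.3 228.7] [0.3764 0.1799 0.009 ] bright [202. 200. 190.]
scene [ 22  22 358] [380.2 281.8] [0.4711 0.3204 0.009 ] bright [213. 209. 203.]
scene [ 20  18 269] [357.3 284. ] [0.5174 0.2841 0.009 ] bright [205. 203. 192.]
scene [30 27 96] [413.9 314.6] [0.4838 0.4358 0.009 ] bright [141. 141. 144.]
t 26.8 pos [0.6439 0.0152 0.1483] rpy [-3.142e+00  1.000e-03  9.000e-02] chest xy [0.0017 0.0377] w 0.0378 F [-0.  -0.1 -0.3] q [-0.03  0.56  1.29  0.    1.29  1.45]
tool delta [-0.143  -0.3179 -0.0016]
```

View pics/z6.png

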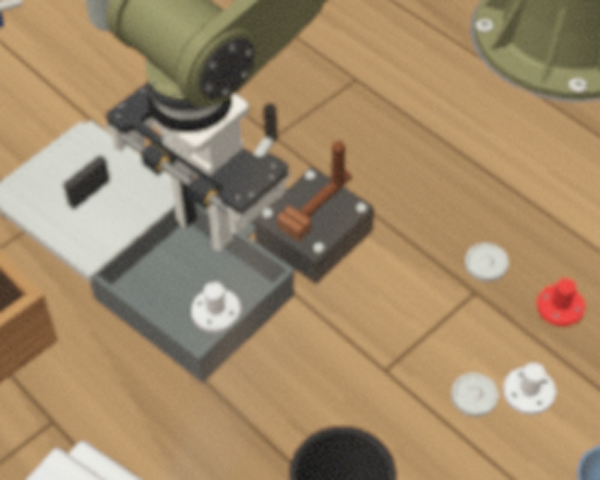

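The first hub stands in the chest (crop (215,305)). Hub B has not moved, so I'll fetch it.

Emit:
jog_arm --pt "-0.0179 -0.0397 0 0 0 0 -0.2" --pt "-0.0179 -0.0397 0 0 0 0 -0.2" --pt "-0.0179 -0.0397 0 0 0 0 -0.2" --pt "-0.0179 -0.0397 0 0 0 0 -0.2" --pt "-0.0179 -0.0397 0 0 0 0 -0.2"

```text
time_s: 27.3
ee_pos: [0.5355, 0.2059, 0.1472]
eef_rot: [3.141, 0.003, 0.09]
force: [0.7, 0.2, 0.4]
grip_width: 0.0376
grip_force: 0.0
```

Emit:
jog_arm --pt "-0.0179 -0.0397 0 0 0 0 -0.2" --pt "-0.0179 -0.0397 0 0 0 0 -0.2" --pt "-0.0179 -0.0397 0 0 0 0 -0.2" --pt "0 0 0.03 0 0 0 -0.2" --pt "0 0 0 0 0 0 -0.2"

```text
time_s: 27.8
ee_pos: [0.4705, 0.3183, 0.1144]
eef_rot: [3.138, 0.007, 0.092]
force: [0.1, 0.2, -0.2]
grip_width: 0.0378
grip_force: 0.0
```

```bash
python3 - <<'E'
from h import *
to(.473,.319,.015)
i=snap('scene','s7.png');h=cv2.cvtColor(i,cv2.COLOR_RGB2HSV)
discs('7')
E
```

```text
t 27.8 pos [0.4705 0.3183 0.1144] rpy [3.138 0.007 0.092] chest xy [-0.1451  0.3545] w 0.0378 F [ 0.1  0.2 -0.2] q [ 0.53  0.43  1.56 -0.    1.15  2.01]
tool delta [ 0.0033 -0.0008  0.0994]
top [ 15  15 174] [212.1 257.7] [0.3776 0.1774 0.009 ] bright [147. 146. 153.]
scene [ 17  23 256] [361.3 227. ] [0.3741 0.1741 0.009 ] bright [182. 180. 171.]
scene [ 20  25 125] [380.7 241. ] [0.3726 0.2411 0.009 ] bright [158. 151. 141.]
scene [18 16 75] [414.4 254.5] [0.3428 0.3309 0.009 ] bright [153. 147. 136.]
scene [10 16 87] [396.6 257.9] [0.3846 0.3045 0.009 ] bright [163. 156. 145.]
scene [ 22  22 356] [380.2 281.7] [0.4711 0.3203 0.009 ] bright [208. 205. 198.]
scene [ 20  18 268] [357.3 284. ] [0.5173 0.2841 0.009 ] bright [200. 198. 188.]
scene [30 27 86] [414.3 314.3] [0.4824 0.4362 0.009 ] bright [138. 138. 140.]
```

Emit:
jog_arm --pt "0.001 0 0.03 0 0 0 -0.2" --pt "0 0 0.03 0 0 0 -0.2" --pt "0 0 0.025 0 0 0 -0.2" --pt "0 0 0.01 0 0 0 -0.2" --pt "0 0 0 0 0 0 -0.2"

```text
time_s: 28.45
ee_pos: [0.4742, 0.3181, 0.0238]
eef_rot: [3.141, 0.001, 0.089]
force: [0.4, -0.9, 0.3]
grip_width: 0.0376
grip_force: 0.0
```

```bash
python3 - <<'E'
from h import *
to(.473,.319,.015)
E
```

```text
t 28.4 pos [0.4742 0.3181 0.0238] rpy [3.141e+00 1.000e-03 8.900e-02] chest xy [-0.1414  0.3541] w 0.0376 F [ 0.4 -0.9  0.3] q [0.53 0.56 1.61 0.   0.97 2.01]
tool delta [-0.0012 -0.001   0.0088]
```

Emit:
jog_arm --pt "-0.001 -0.001 0.005 0 0 0 -0.2" --pt "0 0 0.003 0 0 0 -0.2" --pt "0 0 0 0 0 0 -0.2" --pt "0 0 0 0 0 0 -1" --pt "0 0 0 0 0 0 -1"

```text
time_s: 28.95
ee_pos: [0.4731, 0.3198, 0.0165]
eef_rot: [-3.141, -0.001, 0.09]
force: [0.9, -0.2, 0.1]
grip_width: 0.0252
grip_force: 0.0
```

Emit:
jog_arm --pt "0 0 0 0 0 0 -1" --pt "0 0 0 0 0 0 -1" --pt "0 0 0 0 0 0 -1"

```text
time_s: 29.25
ee_pos: [0.4731, 0.3197, 0.0164]
eef_rot: [-3.141, -0.0, 0.09]
force: [-0.6, -0.2, 4.0]
grip_width: 0.0214
grip_force: 25.0
```

Emit:
jog_arm --pt "0 0 -0.02 0 0 0 -1" --pt "0 0 -0.03 0 0 0 -1" --pt "0 0 -0.04 0 0 0 -1" --pt "0 0 -0.03 0 0 0 -1" --pt "0 0 0 0 0 0 -1"

```text
time_s: 29.75
ee_pos: [0.4744, 0.3205, 0.1401]
eef_rot: [-3.139, -0.006, 0.09]
force: [-0.3, -0.1, -1.8]
grip_width: 0.0213
grip_force: 25.0
```

```bash
python3 - <<'E'
from h import *
to(*W(0.0015,-.025),.135)
E
```

```text
t 29.8 pos [0.4744 0.3205 0.1401] rpy [-3.139 -0.006  0.09 ] chest xy [-0.141   0.3564] w 0.0213 F [-0.3 -0.1 -1.8] q [ 0.53  0.41  1.54 -0.    1.19  2.01]
tool delta [0.141  0.382  0.0049]
```

Emit:
jog_arm --pt "0.0157 0.03 0 0 0 0 -1" --pt "0.0157 0.0424 0 0 0 0 -1" --pt "0.0157 0.046 0 0 0 0 -1" --pt "0.0157 0.046 0 0 0 0 -1" --pt "0.0157 0.046 0 0 0 0 -1"

```text
time_s: 30.25
ee_pos: [0.57, 0.1152, 0.1347]
eef_rot: [3.142, 0.002, 0.09]
force: [0.7, 0.9, -0.9]
grip_width: 0.0211
grip_force: 25.0
```

Emit:
jog_arm --pt "0.0157 0.046 0 0 0 0 -1" --pt "0.0157 0.046 0 0 0 0 -1" --pt "0.0157 0.045 0 0 0 0 -1" --pt "0.0154 0.0346 0 0 0 0 -1" --pt "0 0 0 0 0 0 -1"

```text
time_s: 30.75
ee_pos: [0.6482, -0.0524, 0.1339]
eef_rot: [3.141, 0.002, 0.086]
force: [0.2, 0.3, -1.7]
grip_width: 0.0218
grip_force: 25.0
```

Emit:
jog_arm --pt "0 0 0 0 0 0 -1"

```text
time_s: 30.85
ee_pos: [0.6471, -0.0486, 0.1343]
eef_rot: [-3.141, 0.002, 0.089]
force: [-0.7, 0.2, -0.8]
grip_width: 0.0215
grip_force: 25.0
```

```bash
python3 - <<'E'
from h import *
to(*W(0.0015,-.025),.022)
E
```

```text
t 30.9 pos [ 0.6471 -0.0486  0.1343] rpy [-3.141e+00  2.000e-03  8.900e-02] chest xy [-0.0006 -0.0262] w 0.0215 F [-0.7  0.2 -0.8] q [-0.13  0.58  1.29  0.    1.27  1.35]
tool delta [ 0.0024 -0.0011  0.1123]
```

Emit:
jog_arm --pt "0.002 -0.001 0.03 0 0 0 -1" --pt "0 0 0.03 0 0 0 -1" --pt "0 0 0.025 0 0 0 -1" --pt "0 0 0.016 0 0 0 -1" --pt "0 0 0.008 0 0 0 -1"

```text
time_s: 31.35
ee_pos: [0.6487, -0.046, 0.0255]
eef_rot: [-3.141, 0.002, 0.091]
force: [0.5, 0.7, -1.3]
grip_width: 0.0216
grip_force: 25.0
```

Emit:
jog_arm --pt "0 0 0.002 0 0 0 -1" --pt "0 0 0 0 0 0 -1" --pt "0 0 0 0 0 0 -1"

```text
time_s: 31.65
ee_pos: [0.6501, -0.047, 0.0263]
eef_rot: [3.141, -0.002, 0.09]
force: [-0.4, 0.9, -1.2]
grip_width: 0.0217
grip_force: 25.0
```

Emit:
jog_arm --pt "0 0 0.002 0 0 0 -1" --pt "0 0 0.0025 0 0 0 -1" --pt "0 0 0.0005 0 0 0 -1" --pt "0 0 0 0 0 0 -1"

```text
time_s: 32.05
ee_pos: [0.6499, -0.0471, 0.0212]
eef_rot: [3.141, -0.001, 0.09]
force: [-3.0, -0.1, 7.3]
grip_width: 0.0211
grip_force: 25.0
```

Emit:
jog_arm --pt "0 0 0 0 0 0 -0.2" --pt "0 0 0 0 0 0 -0.2" --pt "0 0 0 0 0 0 -0.2" --pt "0 0 -0.03 0 0 0 -0.2" --pt "0 0 -0.03 0 0 0 -0.2"

```text
time_s: 32.55
ee_pos: [0.649, -0.0469, 0.08]
eef_rot: [-3.141, 0.002, 0.09]
force: [0.1, -0.0, 0.7]
grip_width: 0.0377
grip_force: 0.0
```

Emit:
jog_arm --pt "0 0 -0.04 0 0 0 -0.2" --pt "0 0 -0.05 0 0 0 -0.2" --pt "0 0 -0.01 0 0 0 -0.2" --pt "0 0 0 0 0 0 -0.2"

```text
time_s: 32.95
ee_pos: [0.6503, -0.0471, 0.1821]
eef_rot: [3.141, -0.004, 0.09]
force: [0.1, -0.8, -0.6]
grip_width: 0.0375
grip_force: 0.0
```

```bash
python3 - <<'E'
from h import *
to(*W(0.002,-.1587),.18)
i=snap('scene','s8.png');j=snap('top','t8.png')
cv2.imwrite('pics/z8.png',np.hstack([cv2.resize(i[120:320,160:300],None,fx=2.6,fy=2.6,interpolation=2),cv2.resize(j[100:300,100:260],None,fx=2.6,fy=2.6,interpolation=2)])[:,:,::-1])
E
```

```text
t 33.0 pos [ 0.6503 -0.0471  0.1821] rpy [ 3.141 -0.004  0.09 ] chest xy [ 0.0026 -0.0249] w 0.0375 F [ 0.1 -0.8 -0.6] q [-0.13  0.55  1.23 -0.    1.36  1.35]
tool delta [-0.0011  0.1338  0.0022]
```

View pics/z8.png

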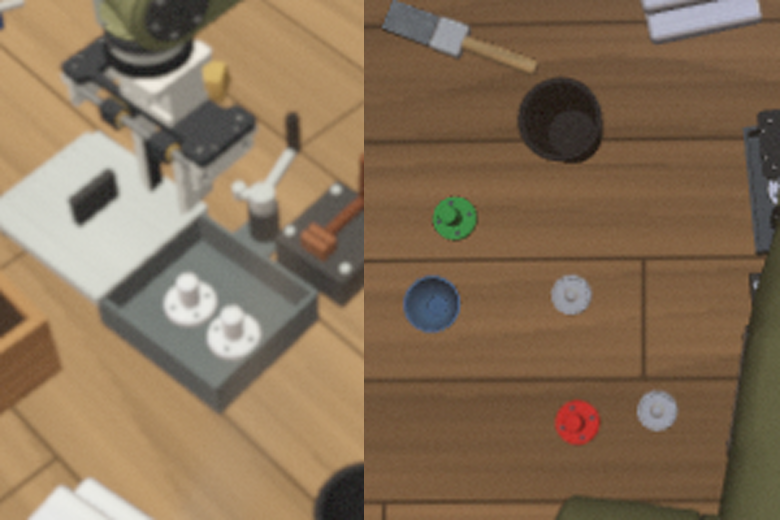

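Both hubs stand in the chest and no other hubs are on the bench. Now I'll close the lid.

Emit:
jog_arm --pt "0 0.03 0 0 0 0 -0.2" --pt "0 0.04 0 0 0 0 -0.2" --pt "0 0.04 0 0 0 0 -0.2" --pt "-0.001 0.024 0 0 0 0 -0.2" --pt "0 0 0.03 0 0 0 -0.2"

```text
time_s: 33.55
ee_pos: [0.6611, -0.1842, 0.1508]
eef_rot: [3.14, -0.003, 0.086]
force: [0.3, 0.9, -0.5]
grip_width: 0.0378
grip_force: 0.0
```

Emit:
jog_arm --pt "0 0 0.03 0 0 0 -0.2" --pt "0 0 0.03 0 0 0 -0.2" --pt "0 0 0.016 0 0 0 -0.2" --pt "0 0 0 0 0 0 -0.2"

```text
time_s: 33.95
ee_pos: [0.659, -0.18, 0.0703]
eef_rot: [-3.139, 0.006, 0.09]
force: [0.4, -0.9, 0.5]
grip_width: 0.0373
grip_force: 0.0
```

Emit:
jog_arm --pt "0 0 0 0 0 0 -1" --pt "0 0 0 0 0 0 -1" --pt "0 0 0 0 0 0 -1" --pt "0 0 0 0 0 0 -1" --pt "0 0 0 0 0 0 -1"

```text
time_s: 34.45
ee_pos: [0.661, -0.1804, 0.0754]
eef_rot: [3.141, -0.002, 0.09]
force: [-1.0, 2.9, 5.9]
grip_width: 0.0137
grip_force: 25.0
```

```bash
python3 - <<'E'
from h import *
to(*W(0.001,0),.0735)
E
```

```text
t 34.5 pos [ 0.661  -0.1804  0.0754] rpy [ 3.141e+00 -2.000e-03  9.000e-02] chest xy [ 0.0019 -0.1586] w 0.0137 F [-1.   2.9  5.9] q [-0.32  0.72  1.21  0.    1.21  1.16]
tool delta [-0.0003 -0.1586  0.0018]
```

Emit:
jog_arm --pt "0 -0.01 0 0 0 0 -1" --pt "0 -0.02 0 0 0 0 -1" --pt "0 -0.02 0 0 0 0 -1" --pt "0 -0.02 0 0 0 0 -1" --pt "0 -0.02 0 0 0 0 -1"

```text
time_s: 34.95
ee_pos: [0.6525, -0.0907, 0.0753]
eef_rot: [3.14, -0.001, 0.09]
force: [-3.5, -3.3, 7.1]
grip_width: 0.0141
grip_force: 25.0
```

Emit:
jog_arm --pt "0 -0.02 0 0 0 0 -1" --pt "0 -0.02 0 0 0 0 -1" --pt "0 -0.015 0 0 0 0 -1" --pt "0 -0.01 0 0 0 0 -1" --pt "0 -0.003 0 0 0 0 -1"

```text
time_s: 35.45
ee_pos: [0.646, -0.0224, 0.0753]
eef_rot: [3.141, 0.0, 0.091]
force: [-8.5, -4.4, 11.4]
grip_width: 0.014
grip_force: 25.0
```

Emit:
jog_arm --pt "0 -0.002 0 0 0 0 -1" --pt "0 -0.001 0 0 0 0 -1" --pt "0 0 0 0 0 0 -1"

```text
time_s: 35.75
ee_pos: [0.6459, -0.0211, 0.0753]
eef_rot: [3.14, 0.0, 0.09]
force: [-8.2, -7.1, 10.1]
grip_width: 0.0138
grip_force: 25.0
```

```bash
python3 - <<'E'
from h import *
where()
E
```

```text
t 35.8 pos [ 0.6459 -0.0211  0.0753] rpy [3.14 0.   0.09] chest xy [0.0005 0.0013] w 0.0138 F [-8.2 -7.1 10.1] q [-0.09  0.63  1.35 -0.    1.16  1.39]
```

Emit:
jog_arm --pt "0 0 0 0 0 0 -0.2" --pt "0 0 0 0 0 0 -0.2" --pt "0 0 0 0 0 0 -0.2" --pt "0 0 -0.05 0 0 0 -0.2" --pt "0 0 -0.05 0 0 0 -0.2"

```text
time_s: 36.25
ee_pos: [0.6454, -0.0199, 0.1741]
eef_rot: [-3.141, 0.003, 0.09]
force: [0.3, -0.2, 0.6]
grip_width: 0.0374
grip_force: 0.0
```

Emit:
jog_arm --pt "0 0 -0.01 0 0 -0.131 -0.2" --pt "0 0 0 0 0 -0.131 -0.2" --pt "0 0 0 0 0 0 -0.2"

```text
time_s: 36.55
ee_pos: [0.6462, -0.02, 0.1843]
eef_rot: [3.141, -0.0, 0.354]
force: [0.2, 0.3, -0.1]
grip_width: 0.0376
grip_force: 0.0
```

```bash
python3 - <<'E'
from h import *
to(*W(-.195,-.0554),.185)
i=snap('scene','s9.png');j=snap('top','t9.png')
cv2.imwrite('pics/z9.png',np.hstack([cv2.resize(i[150:300,160:320],None,fx=2.6,fy=2.6,interpolation=2),cv2.resize(j[130:280,230:366],None,fx=2.6,fy=2.6,interpolation=2)])[:,:,::-1])
E
```

```text
t 36.5 pos [ 0.6462 -0.02    0.1843] rpy [ 3.141 -0.     0.354] chest xy [0.0009 0.0024] w 0.0376 F [ 0.2  0.3 -0.1] q [-0.09  0.53  1.24  0.    1.36  1.13]
tool delta [-0.2042  0.0039 -0.0008]
```

View pics/z9.png

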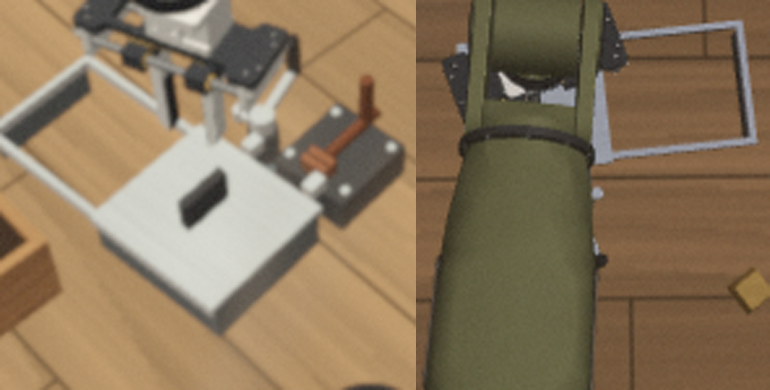

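The lid is shut and the bolt is still drawn back. Now the lever.

Emit:
jog_arm --pt "-0.041 0.0008 0 0 0 0 -0.2" --pt "-0.041 0.0008 0 0 0 0 -0.2" --pt "-0.041 0.0008 0 0 0 0 -0.2" --pt "-0.041 0.0008 0 0 0 0 -0.2" --pt "-0.04 0.0008 0 0 0 0 -0.2" --squeeze 20

```text
time_s: 37.15
ee_pos: [0.4542, -0.0945, 0.1836]
eef_rot: [-3.141, 0.001, 0.348]
force: [0.1, -1.9, -0.0]
grip_width: 0.0377
grip_force: 0.0
```

Emit:
jog_arm --pt "0 0 0.03 0 0 0 -0.2" --pt "0 0 0.03 0 0 0 -0.2" --pt "0 0 0.02 0 0 0 -0.2" --pt "0 0 0.016 0 0 0 -0.2" --pt "0 0 0 0 0 0 -0.2"

```text
time_s: 37.65
ee_pos: [0.4548, -0.0939, 0.0861]
eef_rot: [-3.139, 0.003, 0.349]
force: [0.6, 0.6, 0.8]
grip_width: 0.0375
grip_force: 0.0
```

Emit:
jog_arm --pt "0 0 0 0 0 0 -1" --pt "0 0 0 0 0 0 -1" --pt "0 0 0 0 0 0 -1" --pt "0 0 0 0 0 0 -1" --pt "0 0 0 0 0 0 -1"

```text
time_s: 38.15
ee_pos: [0.4564, -0.0943, 0.0888]
eef_rot: [3.141, -0.001, 0.352]
force: [-1.8, 0.7, 7.1]
grip_width: 0.0156
grip_force: 20.0
```

```bash
python3 - <<'E'
from h import *
where()
E
```

```text
t 38.1 pos [ 0.4564 -0.0943  0.0888] rpy [ 3.141e+00 -1.000e-03  3.520e-01] chest xy [-0.1946 -0.0553] w 0.0156 F [-1.8  0.7  7.1] q [-0.28  0.25  1.88  0.    1.01  0.94]
```

Emit:
jog_arm --pt "0.0006 0.0097 0 0 0 -0.13 -1" --pt "0.0006 0.0097 0 0 0 -0.13 -1" --pt "0.0006 0.0097 0 0 0 -0.13 -1" --pt "0.0006 0.0097 0 0 0 -0.13 -1" --pt "0.0006 0.0097 0 0 0 -0.13 -1"

```text
time_s: 38.65
ee_pos: [0.4866, -0.131, 0.0887]
eef_rot: [3.141, -0.002, 1.007]
force: [3.3, 12.3, 5.1]
grip_width: 0.0156
grip_force: 20.0
```

Emit:
jog_arm --pt "0.0006 0.0097 0 0 0 -0.13 -1" --pt "0.0006 0.0097 0 0 0 -0.13 -1" --pt "0.0006 0.0097 0 0 0 -0.13 -1" --pt "0.0006 0.0097 0 0 0 -0.13 -1" --pt "0.0006 0.0097 0 0 0 -0.13 -1"

```text
time_s: 39.15
ee_pos: [0.5324, -0.1416, 0.0887]
eef_rot: [-3.141, -0.003, 1.657]
force: [-5.7, 16.4, 11.9]
grip_width: 0.0157
grip_force: 20.0
```

Emit:
jog_arm --pt "0 0.001 0 0 0 0 -1" --pt "0 0.001 0 0 0 0 -1" --pt "0 0 0 0 0 0 -1"

```text
time_s: 39.45
ee_pos: [0.5325, -0.1418, 0.0885]
eef_rot: [-3.137, -0.003, 1.652]
force: [-16.9, 9.7, 15.5]
grip_width: 0.0154
grip_force: 20.0
```

```bash
python3 - <<'E'
from h import *
where()
E
```

```text
t 39.5 pos [ 0.5325 -0.1418  0.0885] rpy [-3.137e+00 -3.000e-03  1.652e+00] chest xy [-0.1228 -0.1091] w 0.0154 F [-16.9   9.7  15.5] q [-0.33  0.43  1.64  0.    1.08 -0.41]
```

Locked: the knob is at chest x = -0.1228, the same as at the start. I'll release, retreat upward and check.

Emit:
jog_arm --pt "0 0 0 0 0 0 -0.2" --pt "0 0 0 0 0 0 -0.2" --pt "0 0 0 0 0 0 -0.2" --pt "0 0 -0.04 0 0 0 -0.2" --pt "0 0 -0.05 0 0 0 -0.2"

```text
time_s: 39.95
ee_pos: [0.5332, -0.1429, 0.1774]
eef_rot: [-3.138, -0.002, 1.652]
force: [1.1, 0.4, 0.2]
grip_width: 0.0375
grip_force: 0.0
```

Emit:
jog_arm --pt "0 -0.03 -0.04 0 0 0 -0.2" --pt "0 -0.03 -0.02 0 0 0 -0.2" --pt "0 0 0 0 0 0 -0.2" --pt "0 0 0 0 0 0 -0.2" --pt "0 0 0 0 0 0 -0.2"

```text
time_s: 40.45
ee_pos: [0.4746, -0.1479, 0.2371]
eef_rot: [-3.14, -0.001, 1.652]
force: [-0.2, 0.3, -0.6]
grip_width: 0.0374
grip_force: 0.0
```

```bash
python3 - <<'E'
from h import *
where()
i=snap('scene','s10.png')
cv2.imwrite('pics/z10.png',cv2.resize(i[130:330,160:430],None,fx=2.6,fy=2.6,interpolation=2)[:,:,::-1])
E
```

```text
t 40.5 pos [ 0.4746 -0.1479  0.2371] rpy [-3.140e+00 -1.000e-03  1.652e+00] chest xy [-0.181  -0.1102] w 0.0374 F [-0.2  0.3 -0.6] q [-0.38  0.16  1.62  0.    1.36 -0.46]
```

View pics/z10.png

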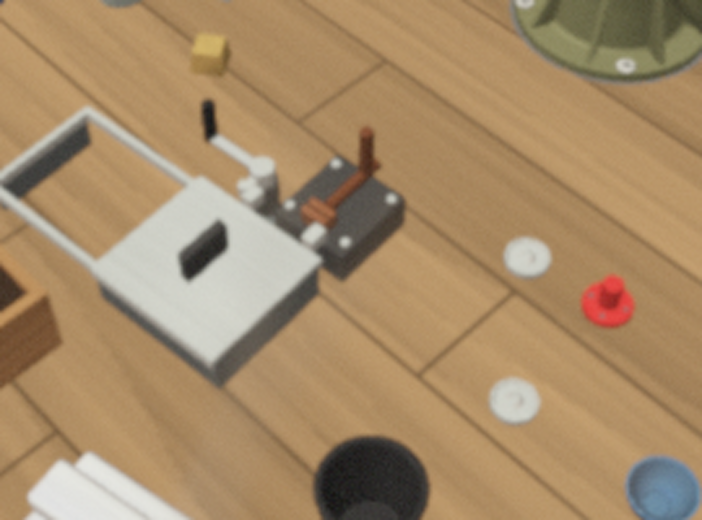

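The picture shows the lid shut, the lever locked (knob at crop (208,120)), the bolt drawn back, and everything else in its place.

```bash
python3 -c "
from station import ctrl
print(ctrl.hand_in())"
```

```text
the job is handed in; nothing more can be done
None
```

The job is handed in at about 40 s: both hubs on the bench stand upright in the chest, the lid is shut, the lever is locked and the bolt is left drawn back; no verdict came back.

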